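# Sort stripped-down hardware into the parts bins

## Task

Clear the five loose parts off the cutting mat: the good bolt goes in the yellow bin, the good bearing in the white bin, the brass nipple in the green bin, and the rusty bolt and rusty bearing both in the red scrap bin, each one lying wholly inside the empty front compartment. Lower the good bearing in and set it down gently, do not drop it. Leave the oil bottle standing where it is.

Things in the scene. Friction and masses are not known exactly. Their poses are not given: they have to be found in the camera images.
- good_bolt: Bright steel hex bolt with its nut, lying on a 2.5 mm mat. 87 mm long; origin at mid-length on its axis (15 mm above the mat); x runs level from head to tip, within 46 degrees of straight away from the robot. Head x -44 to -31, nut x +26 to +42 mm, hexagons 30 mm across flats; bare shank between them 20 mm diameter. About 0.3 kg.
- rusty_bolt: The same kind of bolt with nut, all brown with rust. Sizes, origin, axes, lie and weight as the good bolt.
- good_bearing: Clean steel ball bearing with black shields, lying flat on the mat: 47 mm outer diameter, 14 mm thick, dark 20 mm bore. Origin at its centre (7 mm above its underside), z along its axis. About 0.11 kg.
- rusty_bearing: Ball bearing of the same size, all brown with rust, lying flat on the mat. Origin, axes and weight as the good bearing.
- brass_nipple: Brass pipe nipple standing upright on the mat: 46 mm tall, threaded ends 33 mm diameter; the middle 14 mm of its height is a hexagon 38 mm across flats, 44 across corners. Origin at its centre (23 mm above its underside), z along its axis; flats face its +x and -x and every 60 degrees from there. About 0.19 kg.
- oil_bottle: Small cream oil bottle with a blue band and red nozzle, loose, standing among the parts on the mat: 38 mm diameter, 95 mm tall, 0.09 kg. Origin at the centre of its underside, z up. Not to be moved.
- yellow_bin: Bolt bin, yellow, fixed, open-topped: 190 (x) x 140 mm (y), walls and floor 3 mm. Sides and back 58 mm high; low front 35 mm. Origin: centre of underside, on the bench; x from front (robot side) to back, yaw within 5 degrees. Clear 50 mm high divider at x +40 mm. Front compartment, empty: x -92 to +39, y -67 to +67 mm. Behind the divider lie old bolts, fixed.
- white_bin: Bearing bin, white, old bearings behind its divider. Shape, sizes, origin and axes as the yellow bin. The four bins stand in a row beyond the mat, in any order.
- green_bin: Brass fittings bin, green, old nipples behind its divider. Shape, sizes, origin and axes as the yellow bin.
- red_bin: Scrap bin, red, old rusty scrap behind its divider. Shape, sizes, origin and axes as the yellow bin.

How it is judged:
By the outcome, as a careful person would: the job done as asked, in the order asked, and still so for the second after the job is handed in, with the robot touching nothing.
It also fails if it takes over 128 s, if anything falls off the work surface, if the arm or the gripper's body presses on something with over 40 N, if the wrist force passes 120 N, or if a joint passes its speed limit or range.

## Robot

A 6-joint arm with a two-finger parallel gripper is mounted at the origin on the work surface. World frame = base frame: x ahead of the robot, y to its left, z up, the work surface at z = 0. Lengths are in m, angles in rad, forces in N, time in s.
With the tool pointing down it reaches from about 0.35 to 0.775 m from the base axis. Payload 5.5 kg.
Tool frame: the origin (TCP) lies where the fingers leave the gripper's body, on its centre line; the fingertips stand env.tip_reach ahead of it and the grasp point (between the pads) lies 54 mm ahead of it (env.tip_reach is the distance from the TCP to the fingertips, in m); z points along the fingers, y is the line along which they close (so a half turn about z gives the same grasp; the last joint's range is limited). The gripper opens to 85 mm and grips with 20 to 120 N. Pads are 22 mm wide; open, the fingers measure 114 mm over their backs; the gripper's body (76 mm by 85 mm) begins 54 mm behind the grasp point. The pads swing forward as they close: fully open they stand 13 mm farther back than shut.
Start: joints at [1.072, 0.313, 0.046, 1.304, 0, 1.431], TCP at [0.202, 0.538, 0.304] pointing down, gripper open.
Joint ranges: [-2.76, 2.76], [-0.86, 1.69], [-1.03, 1.26], [-2.2, 2.34], [-1.47, 1.5], [-3.14, 3.14]. Speed limits (rad/s): [2.57, 2.57, 3.14, 3.14, 3.14, 3.14].

## Interface

Orientations are given as a unit quaternion [w, x, y, z].
In Python, from workcell import status, optics, hand_in, env gives the robot as it stands.
- The arm moves only by the shell command python3 -m handwheel 'ROWS' [FORCE]. ROWS is a JSON object whose one key "deltas" holds a list of rows, each a list of 5 numbers: the opening, from -1 (shut) to 1 (fully open), then the shift along the tool's x, y, z in units of 40 mm (1.0 is 40 mm), then the turn about the tool's z in units of 10 degrees (1.0 is 10 degrees). In form: {"deltas": [[jaw, x, y, z, roll], ...]}. A call has 1 to 20 rows; each row shifts and turns the commanded pose from where the row before left it, along the tool's axes as they then stand; what a row does not reach is not made up. A row lasts 1/8 s, in which the tool goes at most 62.5 mm and 10.7 degrees, less where a joint would pass 70% of its speed; a pose out of reach is approached as far as the arm can. A call is refused whole if a number of a shift passes 1 or a number of a turn 1, either way. A call with a gripper value outside its range is refused whole. The fingers move at their own pace and stop on an object; FORCE is the grip in N (left out, the last holds). Time passes only in rows, so rows that do not move let the fingers close. It gives the time, the measured TCP pose, the force, the opening and the grip force at its end, in the units of the state.
- status.get_state(): the state, without advancing time (a new reading comes with each control period).
- optics.read_camera(name): name is "side" or "top" or "wrist"; returns a dict with "frame" (400x640x3 uint8, red, green, blue), "depth" (400x640 float32, m along the optical axis (not along the pixel's ray), 0 where there is no reading), "vfov" (degrees; the focal length in pixels is half the picture's height over the tangent of half this angle, whatever the lens; pixels are square), "cx", "cy" (the principal point, pixels), "origin" and "attitude" of the camera in the world. Camera axes: x right, y down, z forward; pixel columns grow to the right and rows downward; lengths in m; the calibration is good to about 2 mm. A picture is of the moment at which its call begins.
- hand_in(): hands the job in; it is judged then, once.
The state is a dict: "clock": time; "joint_pos": joint angles; "qvel": joint speeds; "tau": joint torques, N m; "tcp_pos": TCP position; "orientation": TCP orientation; "wrist_force": force on the tool from outside, world axes, zero at the start; "ft_torque": the same for the moment, N m; "finger_gap": finger opening in m; "grip_force": force on a finger pad.
Only numpy, scipy, OpenCV 4.12 (cv2) and the standard library are available. Lean on these libraries where they do the work, as an engineer would, in place of code of your own. Each camera call takes 0.05 s, during which the arm holds its last target. There are 200 camera calls.

## Working session

There is one attempt and no reset: what is moved stays moved. The work goes in short steps, Python scripts to look and compute and a shell command to move; the robot and the scene stay as the last step left them, time stands still between calls to the robot, and variables do not carry over. Pictures are saved under pics/ and viewed, at most 14 in all, crops included, and the job is handed in when it is done.

```bash
mkdir -p pics; ls; cat > h.py <<'E'
import numpy as np, cv2
from scipy.spatial.transform import Rotation as R
from workcell import status, optics, env
def cam(n):
    c=optics.read_camera(n); q=np.array(c["attitude"],float)
    c["R"]=q if q.shape==(3,3) else R.from_quat(q[[1,2,3,0]]).as_matrix()
    c["o"]=np.array(c["origin"],float); c["f"]=200/np.tan(np.radians(c["vfov"])/2)
    return c
def rays(c,u,v):
    return np.stack([(np.asarray(u)-c["cx"])/c["f"],(np.asarray(v)-c["cy"])/c["f"],np.ones_like(np.asarray(u,float))],-1)@c["R"].T
def plane(c,u,v,z):
    d=rays(c,u,v); return c["o"]+d*((z-c["o"][2])/d[...,2:3])
def cloud(c):
    v,u=np.mgrid[:400,:640]; return c["o"]+rays(c,u,v)*c["depth"][...,None]
def save(c,n): cv2.imwrite("pics/"+n+".png",c["frame"][...,::-1])
E
python3 - <<'E'
from h import *
s=status.get_state(); print(s, env.tip_reach)
for n in("top","side","wrist"):
    c=cam(n); save(c,n+"0"); print(n,c["vfov"],c["cx"],c["cy"],c["o"],c["R"].round(3).tolist(),(c["depth"]>0).mean()); np.save(n+"0.npy",c,allow_pickle=True)
E
```

```text
pics
{'clock': 0.0, 'joint_pos': array([1.07239706e+00, 3.14028815e-01, 4.49657399e-02, 1.30355796e+00,
       1.66924812e-05, 1.43123312e+00]), 'qvel': array([ 0.00105111, -0.00087467,  0.00020904,  0.00035958, -0.0003338 ,
        0.0010253 ]), 'tau': array([-1.16592426e-03, -4.80630720e+01,  2.98529434e+01,  1.97452650e-02,
       -1.25500528e-04, -2.00309597e-05]), 'tcp_pos': array([0.20173937, 0.53805546, 0.30298714]), 'orientation': array([-2.94038892e-04,  1.78456907e-01,  9.83947305e-01, -8.63713464e-04]), 'wrist_force': array([ 0.00379894,  0.57292743, -0.54265235]), 'ft_torque': array([ 0.01791813, -0.025469  , -0.02627233]), 'grip_force': 0.0, 'finger_gap': 0.085562508840666} 0.0726
top 43.45440651680827 315.0614970714895 206.0191244070359 [0.36075737 0.01984738 1.09344293] [[-0.027, -0.984, 0.176], [-0.999, 0.023, -0.024], [0.02, -0.176, -0.984]] 0.9961640625
side 55.70178669915706 320.45111164325 200.36485939984678 [ 0.33850154 -0.70161767  0.49783514] [[0.96, -0.131, 0.249], [-0.281, -0.512, 0.812], [0.021, -0.849, -0.528]] 0.9960859375
wrist 68.5567685323925 320.64561188493246 200.233380865834 [0.12948857 0.56462647 0.37272428] [[0.35, 0.893, 0.282], [0.937, -0.334, -0.107], [-0.002, 0.302, -0.953]] 0.99594921875
```

View pics/top0.png

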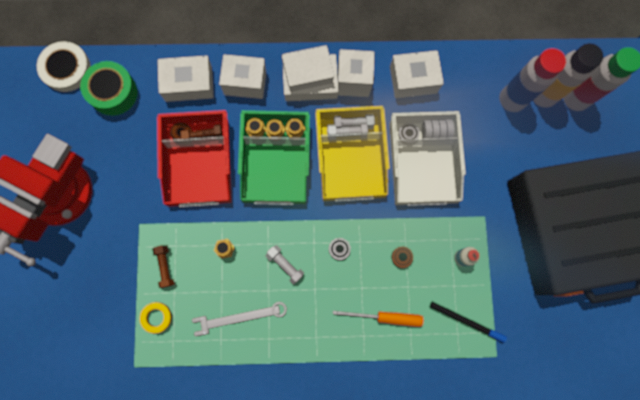

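View pics/side0.png

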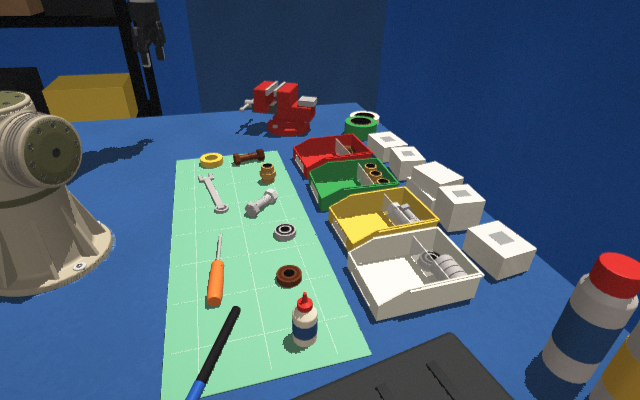

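The top view shows the rusty bolt (163,267), nipple (225,248), good bolt (285,263), good bearing (340,249), rusty bearing (402,257) and bottle (470,256). The bins, left to right, are red, green, yellow and white. The side view agrees, with the bottle at (305,325) and the rusty bearing at (288,275).

```bash
cat > m.py <<'E'
from h import *
T=np.load("top0.npy",allow_pickle=True).item(); S=np.load("side0.npy",allow_pickle=True).item()
PT=cloud(T)
def blob(c,u,v,r=28):
    hsv=cv2.cvtColor(c["frame"],cv2.COLOR_RGB2HSV); m=((hsv[...,0]>60)&(hsv[...,0]<95)&(hsv[...,1]>50)&(hsv[...,2]>60))
    m=(~m).astype(np.uint8); w=np.zeros_like(m); cv2.circle(w,(u,v),r,1,-1); m&=w
    n,l,st,ce=cv2.connectedComponentsWithStats(m)
    k=1+np.argmax(st[1:,4]); return l==k, ce[k]
print("mat z", np.median(PT[235:300,180:210,2]),np.median(PT[280:300,300:420,2]), "bench",np.median(PT[215:350,100:125,2]))
zz=dict(good_bolt=.0175,rusty_bolt=.0175,good_bearing=.0095,rusty_bearing=.0095,brass_nipple=.0255,bottle=.05)
for n,t,s in [("good_bolt",(285,263),(262,203)),("rusty_bolt",(163,267),(249,157)),("good_bearing",(340,249),(285,232)),("rusty_bearing",(402,257),(289,275)),("brass_nipple",(225,248),(267,173)),("bottle",(470,256),(304,325))]:
    m,ce=blob(T,*t); P=PT[m]; hi=P[P[:,2]>.006]
    ms,cs=blob(S,*s,r=30)
    # two-view triangulation of centroids
    d1=rays(T,*ce);d2=rays(S,*cs); A=np.stack([d1,-d2],1); k=np.linalg.lstsq(A,S["o"]-T["o"],rcond=None)[0]
    p1=T["o"]+k[0]*d1;p2=S["o"]+k[1]*d2
    rect=cv2.minAreaRect((hi[:,:2]*1000).astype(np.float32))
    print(n,"px",m.sum(),ms.sum(),"plane",plane(T,*ce,zz[n]).round(4)[:2],"tri",((p1+p2)/2).round(4),"gap",np.linalg.norm(p1-p2).round(4),"ztop",np.percentile(P[:,2],[90,98]).round(4),"rect",np.round(rect[0],1),np.round(rect[1],1),round(rect[2],1))
hsv=cv2.cvtColor(T["frame"],cv2.COLOR_RGB2HSV); H,Sa,V=[hsv[...,i].astype(int) for i in range(3)]
for n,(u0,u1),(v0,v1) in [("red",(150,236),(105,212)),("green",(236,313),(105,212)),("yellow",(313,390),(100,208)),("white",(388,468),(105,210))]:
    b=dict(red=((H<8)|(H>172))&(Sa>150),green=(H>45)&(H<80)&(Sa>150),yellow=(H>20)&(H<35)&(Sa>150),white=(Sa<60)&(V>110))[n]
    w=np.zeros_like(b); w[v0:v1,u0:u1]=1; m=b&w
    P=PT[m]; fl=P[(P[:,2]>-.004)&(P[:,2]<.009)]; rim=P[(P[:,2]>.030)&(P[:,2]<.07)]
    r=cv2.minAreaRect((P[P[:,2]>-.01][:,:2]*1000).astype(np.float32))
    f=cv2.minAreaRect((fl[:,:2]*1000).astype(np.float32))
    print(n,m.sum(),"rect",np.round(r[0],1),np.round(r[1],1),round(r[2],1),"floor",np.round(f[0],1),np.round(f[1],1),round(f[2],1),"zfloor",np.median(fl[:,2]).round(4),"rim98",np.percentile(rim[:,2],98).round(4))
E
python3 m.py
```

```text
mat z 0.0020855344770782658 0.002471798131761904 bench -0.0005180147150207759
good_bolt px 510 414 plane [0.4298 0.0637] tri [0.4284 0.0637 0.0189] gap 0.0025 ztop [0.0328 0.0348] rect [428.8  63. ] [90.6 33. ] 44.0
rusty_bolt px 503 1454 plane [0.4309 0.3194] tri [0.4275 0.3074 0.0606] gap 0.0012 ztop [0.0326 0.0347] rect [430.3 319.2] [88.2 33.7] 11.8
good_bearing px 411 338 plane [ 0.4594 -0.0563] tri [ 0.4587 -0.056   0.0121] gap 0.001 ztop [0.0193 0.0208] rect [424.4 -20.5] [ 44.  145.8] 43.1
rusty_bearing px 379 496 plane [ 0.4381 -0.1917] tri [ 0.4378 -0.1912  0.0121] gap 0.0004 ztop [0.0192 0.0204] rect [413.6 -94.1] [ 47.5 246.6] 14.0
brass_nipple px 356 743 plane [0.4649 0.1901] tri [0.4689 0.1814 0.0742] gap 0.0175 ztop [0.0505 0.0522] rect [410.8 119.4] [219.2  40.4] 52.9
bottle px 312 1084 plane [ 0.4343 -0.3245] tri [ 0.4339 -0.3269  0.0424] gap 0.0018 ztop [0.0821 0.0968] rect [ 407.3 -159. ] [ 37.4 367.7] 8.8
red 5342 rect [558.2 207.3] [507.7 196.7] 22.3 floor [676.9 262.6] [207.4 160.7] 2.1 zfloor 0.0026 rim98 0.0602
green 1149 rect [572.3  88.4] [157.7 415.8] 87.2 floor [701.6 102.1] [134.1 203.4] 34.7 zfloor 0.0026 rim98 0.0611
yellow 4390 rect [572.1 -79.8] [161.2 438.6] 84.9 floor [681.3 -91.3] [207.4 132.4] 1.9 zfloor 0.003 rim98 0.0607
white 5944 rect [ 548.5 -197.4] [217.8 531.3] 63.1 floor [ 663.  -259.7] [178.1 222.6] 89.8 zfloor 0.0031 rim98 0.0603
```

```bash
cat > m2.py <<'E'
from h import *
T=np.load("top0.npy",allow_pickle=True).item(); PT=cloud(T); ok=T["depth"]>0
Sd=np.load("side0.npy",allow_pickle=True).item(); PS=cloud(Sd); oks=Sd["depth"]>0
gb={}
for n,c in dict(good_bolt=(.429,.063),rusty_bolt=(.430,.319),good_bearing=(.459,-.056),rusty_bearing=(.438,-.192),brass_nipple=(.464,.19),bottle=(.434,-.3245)).items():
    for P,o,w in((PT,ok,"top"),(PS,oks,"side")):
        Q=P[o&(np.hypot(P[...,0]-c[0],P[...,1]-c[1])<.06)&(P[...,2]>.008)&(P[...,2]<.12)]
        r=cv2.minAreaRect((Q[:,:2]*1000).astype(np.float32)); x=Q[:,:2]-Q[:,:2].mean(0); e=np.linalg.eigh(x.T@x)[1][:,1]
        print(n,w,len(Q),"rect",np.round(r[0],1),np.round(r[1],1),round(r[2],1),"pca",np.degrees(np.arctan2(e[1],e[0])).round(1)%180,"z98",np.percentile(Q[:,2],98).round(4))
for n,c in dict(red=(.67,.26),green=(.67,.10),yellow=(.67,-.075),white=(.67,-.23)).items():
    Q=PT[ok&(np.hypot(PT[...,0]-c[0],PT[...,1]-c[1])<.14)]
    k=(Q[:,2]>.045)&(Q[:,2]<.075)
    # side walls: rim points, histogram along y at x .60-.68
    q=Q[k&(Q[:,0]>.60)&(Q[:,0]<.68)]; y=np.sort(q[:,1])
    g=np.split(y,np.where(np.diff(y)>.02)[0]+1); print(n,"sidewalls y",[(a.min().round(3),np.median(a).round(3),a.max().round(3),len(a)) for a in g])
E
python3 m2.py; python3 - <<'E'
import cv2
i=cv2.imread('pics/top0.png')[95:295,140:480]; cv2.imwrite('pics/topc.png',cv2.resize(i,(800,470),interpolation=2))
E
```

```text
good_bolt top 492 rect [428.5  60.7] [90.5 62.3] 24.7 pca 43.69999999999999 z98 0.0349
good_bolt side 378 rect [427.4  63.1] [91.9 33.5] 43.0 pca 41.30000000000001 z98 0.0344
rusty_bolt top 513 rect [434.2 300.7] [88.2 71.6] 11.7 pca 11.5 z98 0.0347
rusty_bolt side 269 rect [429.3 318.1] [86.9 32.5] 12.6 pca 9.900000000000006 z98 0.0337
good_bearing top 374 rect [461.1 -71.4] [71.2 61.5] 69.2 pca 112.6 z98 0.0208
good_bearing side 295 rect [458.2 -54.8] [47.  44.9] 76.9 pca 83.3 z98 0.019
rusty_bearing top 388 rect [ 439.  -181.7] [95.  78.5] 80.1 pca 88.1 z98 0.0205
rusty_bearing side 442 rect [ 437.9 -190.3] [45.7 47. ] 9.4 pca 76.2 z98 0.0192
brass_nipple top 305 rect [461.1 191.8] [76.7 81. ] 29.8 pca 160.0 z98 0.0518
brass_nipple side 255 rect [462.3 185.9] [36.6 37.9] 25.6 pca 170.9 z98 0.0505
bottle top 380 rect [ 438.4 -335.2] [102.1  60.5] 56.4 pca 15.800000000000011 z98 0.0925
bottle side 1046 rect [ 433.6 -327.8] [31.1 38.4] 85.7 pca 165.9 z98 0.0924
red sidewalls y [(np.float64(0.146), np.float64(0.156), np.float64(0.184), 266), (np.float64(0.316), np.float64(0.319), np.float64(0.326), 169)]
green sidewalls y [(np.float64(-0.025), np.float64(-0.021), np.float64(-0.015), 112), (np.float64(0.006), np.float64(0.01), np.float64(0.014), 118), (np.float64(0.146), np.float64(0.156), np.float64(0.184), 266)]
yellow sidewalls y [(np.float64(-0.187), np.float64(-0.179), np.float64(-0.156), 276), (np.float64(-0.025), np.float64(-0.021), np.float64(-0.015), 115), (np.float64(0.006), np.float64(0.01), np.float64(0.014), 118)]
white sidewalls y [(np.float64(-0.328), np.float64(-0.321), np.float64(-0.319), 183), (np.float64(-0.187), np.float64(-0.179), np.float64(-0.156), 276)]
```

View pics/topc.png

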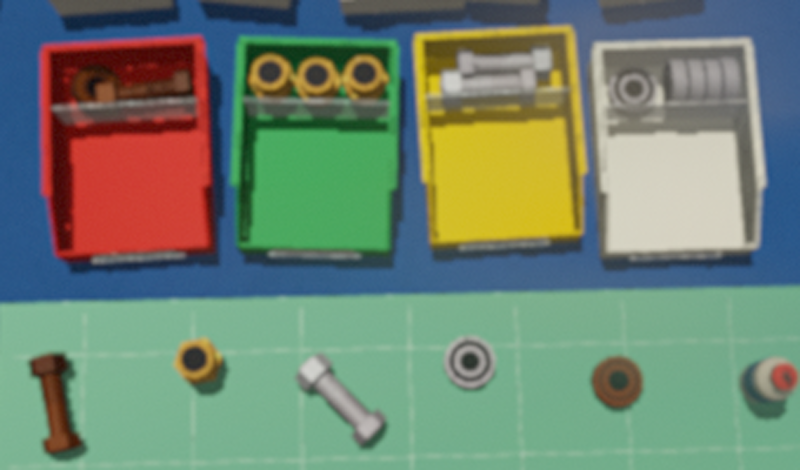

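The crop confirms the bin order. It shows clear dividers behind empty front floors, with bin back corners at crop pixels red (42,43)/(206,38), green (238,38)/(399,40), yellow (415,35)/(576,28) and white (593,43)/(752,40).

```bash
cat > plan.py <<'E'
import sys
from h import *
def go(x,y,z,yaw):  # yaw (deg) of closing axis, mod 180
    s=status.get_state(); q=s["orientation"]; M=R.from_quat(q[[1,2,3,0]]).as_matrix()
    p=s["tcp_pos"]; yw=np.degrees(np.arctan2(M[1,1],M[0,1])); tgt=np.array([x,y,z])
    print("t %.2f tcp %s yaw %.1f tilt %.2f gap %.4f grip %.1f F %s j6 %.2f"%(s["clock"],p.round(4),yw,np.degrees(np.arccos(-M[2,2])),s["finger_gap"],s["grip_force"],s["wrist_force"].round(1),s["joint_pos"][5]))
    dj=np.arctan2(y,x)-np.arctan2(p[1],p[0])
    for t in (yaw,yaw+180,yaw-180):
        roll=(yw-t+180)%360-180; a=np.radians(yw-roll); 
        if abs(roll)>185: continue
        ty=np.array([np.cos(a),np.sin(a)]); tx=np.array([-np.sin(a),np.cos(a)]); d=(tgt-p)
        print("  roll %.2f units j6-> %.2f ; after roll shift units x %.3f y %.3f z %.3f"%(roll/10,s["joint_pos"][5]+dj+np.radians(roll),d[:2]@tx/.04,d[:2]@ty/.04,-d[2]/.04))
if __name__=="__main__": go(*map(float,sys.argv[1:5]))
E
python3 - <<'E'
from h import *
T=np.load("top0.npy",allow_pickle=True).item()
for n,b,f in [("red",((42,43),(206,38)),((57,257),(212,250))),("green",((238,38),(399,40)),((238,250),(395,250))),("yellow",((415,35),(576,28)),((432,245),(582,238))),("white",((593,43),(752,40)),((600,253),(758,248)))]:
    g=lambda p,z:plane(T,140+p[0]/2.353,95+p[1]/2.353,z)[:2]
    bl,br,fl,fr=g(b[0],.058),g(b[1],.058),g(f[0],.035),g(f[1],.035)
    c=(bl+br+fl+fr)/4; ax=(bl+br-fl-fr)/2; th=np.arctan2(ax[1],ax[0]); w=br-bl; th2=np.arctan2(w[0],-w[1])
    u=ax/np.linalg.norm(ax); print(n,"c",c.round(4),"len",np.linalg.norm(ax).round(4),"wid",np.linalg.norm(w).round(4),np.linalg.norm(fl-fr).round(4),"yaw",np.degrees([th,th2]).round(1),"comp",(c-.0265*u).round(4))
E
python3 plan.py .429 .0635 .2 133.5
```

```text
red c [0.6599 0.2492] len 0.1948 wid 0.1496 0.1399 yaw [2.2 0.7] comp [0.6334 0.2482]
green c [0.6586 0.0777] len 0.1933 wid 0.148 0.1428 yaw [-1.7 -1.8] comp [0.6322 0.0785]
yellow c [ 0.6627 -0.0911] len 0.1935 wid 0.1494 0.1378 yaw [1.5 1.5] comp [ 0.6362 -0.0918]
white c [ 0.6502 -0.2517] len 0.1926 wid 0.1481 0.1457 yaw [-0.4  0. ] comp [ 0.6237 -0.2515]
t 0.15 tcp [0.2018 0.5381 0.3032] yaw 69.4 tilt 0.08 gap 0.0854 grip 0.0 F [ 0.2 -0.1  0.3] j6 1.43
  roll -6.41 units j6-> -0.75 ; after roll shift units x 4.048 y -12.517 z 2.580
  roll 11.59 units j6-> 2.39 ; after roll shift units x -4.048 y 12.517 z 2.580
  roll 11.59 units j6-> 2.39 ; after roll shift units x -4.048 y 12.517 z 2.580
```

```bash
python3 -m handwheel '{"deltas": [[1,0,0,0,-1],[1,0,0,0.2,-1],[1,0,0,0.4,-1],[1,0,0,0.4,-1],[1,0,0,0.4,-1],[1,0,0,0.4,-1],[1,0,0,0.4,-0.41],[1,0.311,-0.963,0.38,0],[1,0.311,-0.963,0,0],[1,0.311,-0.963,0,0],[1,0.311,-0.963,0,0],[1,0.311,-0.963,0,0],[1,0.311,-0.963,0,0],[1,0.311,-0.963,0,0],[1,0.311,-0.963,0,0],[1,0.311,-0.963,0,0],[1,0.311,-0.963,0,0],[1,0.311,-0.963,0,0],[1,0.311,-0.963,0,0],[1,0.311,-0.963,0,0]]}' 40; python3 - <<'E'
from h import *
c=cam("wrist"); save(c,"w1"); np.save("w1.npy",c,allow_pickle=True)
E
python3 plan.py .429 .0635 .08 133.5
```

```text
clock: 2.65
tcp_pos: [0.43, 0.0627, 0.2006]
orientation: [0.0, -0.371, 0.929, 0.0]
wrist_force: [0.9, -0.9, -0.5]
finger_gap: 0.0852
grip_force: 0.0
t 2.70 tcp [0.4326 0.0596 0.2009] yaw 133.4 tilt 0.22 gap 0.0858 grip 0.0 F [ 3.3 -3.   0.5] j6 -0.80
  roll -0.01 units j6-> -0.80 ; after roll shift units x -0.003 y 0.133 z 3.021
  roll 17.99 units j6-> 2.35 ; after roll shift units x 0.003 y -0.133 z 3.021
  roll 17.99 units j6-> 2.35 ; after roll shift units x 0.003 y -0.133 z 3.021
```

View pics/w1.png

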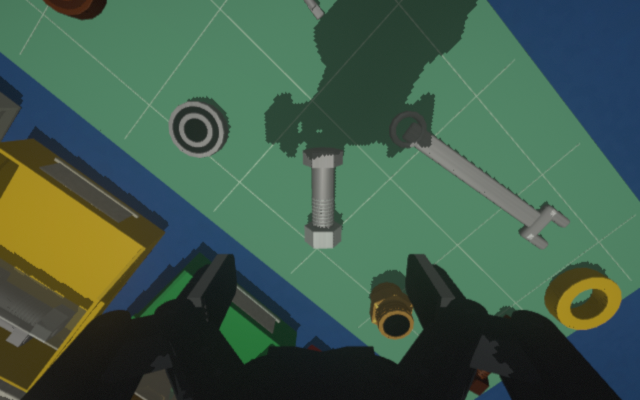

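The wrist view shows the good bolt aligned with the tool, spanning rows 150–247 at column 322. The nipple is at (393,312) and the good bearing at (198,128). I'll refine from this second view.

```bash
cat > near.py <<'E'
import sys
from h import *
def near(c,x,y,r=.055,zmin=.008,zmax=.07):
    P=cloud(c); k=(c["depth"]>0)&(np.hypot(P[...,0]-x,P[...,1]-y)<r)&(P[...,2]>zmin)&(P[...,2]<zmax)
    n,l,st,ce=cv2.connectedComponentsWithStats(k.astype(np.uint8)); k=l==1+np.argmax(st[1:,4])
    Q=P[k]; q=cv2.minAreaRect((Q[:,:2]*1000).astype(np.float32)); e=Q[:,:2]-Q[:,:2].mean(0); e=np.linalg.eigh(e.T@e)[1][:,1]
    print(len(Q),"rect",np.round(q[0],1),np.round(q[1],1),round(q[2],1),"mean",(1000*Q.mean(0)).round(1),"pca %.1f"%(np.degrees(np.arctan2(e[1],e[0]))%180),"z98",np.percentile(Q[:,2],[50,98]).round(4)); return Q
E
python3 - <<'E'
from near import *
c=np.load("w1.npy",allow_pickle=True).item()
for x,y in((.429,.063),(.459,-.056),(.464,.19)): near(c,x,y)
E
python3 -m handwheel '{"deltas": [[1,0,0,0.5,0],[1,0,0,0.5,0],[1,0,0,0,0],[1,0,0,0,0]]}'; python3 plan.py .429 .0635 .08 133.5
```

```text
2837 rect [429.1  63.6] [87.5 34.5] 43.3 mean [427.8  61.9  26.3] pca 43.6 z98 [0.0264 0.033 ]
2543 rect [460.3 -54.8] [45.6 46.8] 43.8 mean [458.8 -54.6  16.1] pca 145.6 z98 [0.0163 0.0178]
1871 rect [465.1 187.2] [38.3 38.2] 10.7 mean [461.3 183.4  38.6] pca 160.5 z98 [0.0437 0.0493]
clock: 3.2
tcp_pos: [0.4298, 0.0642, 0.1612]
orientation: [0.0, -0.371, 0.929, -0.0]
wrist_force: [-0.5, 0.4, 0.4]
finger_gap: 0.0856
grip_force: 0.0
t 3.20 tcp [0.4298 0.0642 0.1612] yaw 133.6 tilt 0.02 gap 0.0856 grip 0.0 F [-0.5  0.4  0.4] j6 -0.80
  roll 0.01 units j6-> -0.80 ; after roll shift units x 0.026 y 0.002 z 2.029
  roll -17.99 units j6-> -3.94 ; after roll shift units x -0.026 y -0.002 z 2.029
  roll -17.99 units j6-> -3.94 ; after roll shift units x -0.026 y -0.002 z 2.029
```

```bash
python3 -m handwheel '{"deltas": [[1,0,0,0.8,0],[1,0,0,0.7,0],[1,0,0,0.4,0],[1,0,0,0.13,0],[1,0,0,0,0],[-1,0,0,0,0],[-1,0,0,0,0],[-1,0,0,0,0],[-1,0,0,0,0],[-1,0,0,0,0],[-1,0,0,0,0],[-1,0,0,0,0],[-1,0,0,0,0]]}' 60; python3 plan.py .6362 -.0918 .16 91.5
```

```text
clock: 4.82
tcp_pos: [0.4299, 0.0641, 0.08]
orientation: [0.0, -0.371, 0.929, -0.0]
wrist_force: [-1.2, 1.3, 5.4]
finger_gap: 0.018
grip_force: 58.4
t 4.83 tcp [0.4299 0.0641 0.08  ] yaw 133.5 tilt 0.03 gap 0.0180 grip 58.4 F [-1.2  1.3  5.4] j6 -0.80
  roll 4.20 units j6-> -0.35 ; after roll shift units x -5.055 y -4.031 z -2.001
  roll -13.80 units j6-> -3.50 ; after roll shift units x 5.055 y 4.031 z -2.001
  roll -13.80 units j6-> -3.50 ; after roll shift units x 5.055 y 4.031 z -2.001
```

```bash
python3 -m handwheel '{"deltas": [[-1,0,0,-0.4,0],[-1,0,0,-0.7,0],[-1,0,0,-0.7,0],[-1,0,0,-0.4,1],[-1,0,0,0,1],[-1,0,0,0,1],[-1,0,0,0,1],[-1,0,0,0,0.2],[-1,-0.3,-0.24,0,0],[-1,-0.6,-0.48,0,0],[-1,-0.63,-0.5,0,0],[-1,-0.63,-0.5,0,0],[-1,-0.63,-0.5,0,0],[-1,-0.63,-0.5,0,0],[-1,-0.63,-0.5,0,0],[-1,-0.6,-0.48,0,0],[-1,-0.405,-0.331,0,0],[-1,0,0,0,0],[-1,0,0,0,0]]}'; python3 - <<'E'
from h import *
c=cam("wrist"); save(c,"w2"); np.save("w2.npy",c,allow_pickle=True)
P=cloud(c); ok=c["depth"]>0
# yellow bin walls
for nm,lo,hi in(("rim",.045,.066),("floor",0,.008)):
    for x0 in(.58,.62,.66):
        k=ok&(P[...,2]>lo)&(P[...,2]<hi)&(abs(P[...,0]-x0)<.015)&(abs(P[...,1]+.09)<.085); y=np.sort(P[k][:,1])
        if len(y)>5: print(nm,x0,[(a.min().round(4),a.max().round(4),len(a)) for a in np.split(y,np.where(np.diff(y)>.01)[0]+1)])
E
python3 plan.py .6362 -.0918 .082 91.5
```

```text
clock: 7.2
tcp_pos: [0.6356, -0.0918, 0.1667]
orientation: [-0.001, -0.014, 1.0, 0.0]
wrist_force: [-0.8, 0.1, -2.9]
finger_gap: 0.0175
grip_force: 59.1
rim 0.58 [(np.float64(-0.1603), np.float64(-0.1584), 3), (np.float64(-0.0245), np.float64(-0.021), 35)]
rim 0.62 [(np.float64(-0.1647), np.float64(-0.1563), 523), (np.float64(-0.0241), np.float64(-0.0152), 608)]
rim 0.66 [(np.float64(-0.164), np.float64(-0.1548), 613), (np.float64(-0.0226), np.float64(-0.0136), 623)]
floor 0.58 [(np.float64(-0.1747), np.float64(-0.0051), 4867)]
floor 0.62 [(np.float64(-0.1581), np.float64(-0.0224), 4054)]
floor 0.66 [(np.float64(-0.1565), np.float64(-0.1094), 1705), (np.float64(-0.0744), np.float64(-0.0208), 1914)]
t 7.25 tcp [ 0.6355 -0.0915  0.167 ] yaw 91.6 tilt 0.08 gap 0.0179 grip 59.1 F [ 0.3 -0.3 -2.6] j6 -0.30
  roll 0.01 units j6-> -0.29 ; after roll shift units x -0.018 y -0.008 z 2.125
  roll -17.99 units j6-> -3.44 ; after roll shift units x 0.018 y 0.008 z 2.125
  roll -17.99 units j6-> -3.44 ; after roll shift units x 0.018 y 0.008 z 2.125
```

View pics/w2.png

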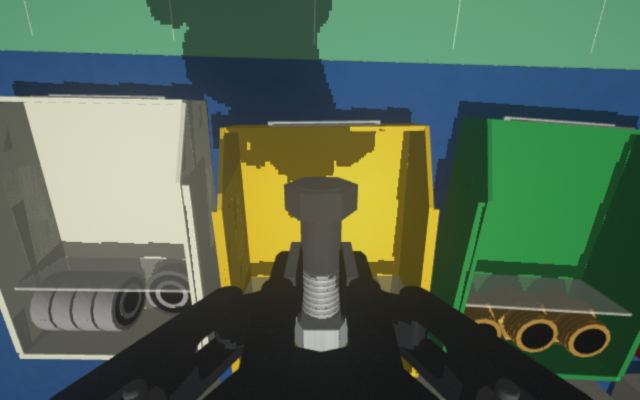

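The wrist view shows the bolt over the middle of the yellow front compartment, its head at (320,195) inside the walls at columns 220–432. Lowering and releasing.

```bash
python3 -m handwheel '{"deltas": [[-1,0,0,0.5,0],[-1,0,0,0.7,0],[-1,0,0,0.6,0],[-1,0,0,0.25,0],[-1,0,0,0.07,0],[-1,0,0,0,0],[-1,0,0,0,0],[0.1,0,0,0,0],[0.1,0,0,0,0],[0.1,0,0,0,0],[0.1,0,0,-0.4,0],[0.1,0,0,-0.8,0],[0.1,0,0,-0.9,0],[0.1,0,0,-0.4,0],[0.1,0,0,0,0]]}'; python3 - <<'E'
from near import *
c=cam("wrist"); save(c,"w3"); near(c,.636,-.09,r=.062,zmin=.012,zmax=.045)
E
python3 plan.py .459 -.0553 .18 90
```

```text
clock: 9.12
tcp_pos: [0.637, -0.0919, 0.1844]
orientation: [0.002, -0.013, 1.0, -0.0]
wrist_force: [0.2, -0.6, 0.1]
finger_gap: 0.047
grip_force: 0.0
3189 rect [636.2 -92.6] [86.9 34.7] 2.0 mean [634.4 -92.8  26.9] pca 1.9 z98 [0.0268 0.0334]
t 9.18 tcp [ 0.6362 -0.0917  0.1828] yaw 91.5 tilt 0.04 gap 0.0470 grip 0.0 F [ 0.3  0.2 -1.1] j6 -0.29
  roll 0.15 units j6-> -0.24 ; after roll shift units x 4.430 y 0.911 z 0.070
  roll -17.85 units j6-> -3.39 ; after roll shift units x -4.430 y -0.911 z 0.070
  roll -17.85 units j6-> -3.39 ; after roll shift units x -4.430 y -0.911 z 0.070
```

```bash
python3 -m handwheel '{"deltas": [[0.1,0.4,0.08,0,0.15],[1,0.7,0.145,0,0],[1,0.9,0.185,0,0],[1,0.9,0.185,0,0],[1,0.8,0.165,0,0],[1,0.5,0.1,0.1,0],[1,0.23,0.05,0.4,0],[1,0,0,0.4,0],[1,0,0,0,0],[1,0,0,0,0]]}'; python3 - <<'E'
from near import *
c=cam("wrist"); near(c,.459,-.0555)
E
python3 plan.py .4592 -.0555 .076 90
```

```text
clock: 10.42
tcp_pos: [0.4586, -0.0558, 0.1463]
orientation: [-0.001, -0.0, 1.0, 0.0]
wrist_force: [0.7, -1.0, 0.3]
finger_gap: 0.0853
grip_force: 0.0
3083 rect [459.8 -55.4] [46.1 46.5] 60.3 mean [458.5 -55.4  16.1] pca 179.8 z98 [0.0163 0.0176]
t 10.47 tcp [ 0.459  -0.0559  0.1467] yaw 90.0 tilt 0.02 gap 0.0850 grip 0.0 F [-0.3  0.5  0.5] j6 -0.30
  roll 0.00 units j6-> -0.29 ; after roll shift units x -0.005 y 0.010 z 1.767
  roll -18.00 units j6-> -3.44 ; after roll shift units x 0.005 y -0.010 z 1.767
  roll -18.00 units j6-> -3.44 ; after roll shift units x 0.005 y -0.010 z 1.767
```

```bash
python3 -m handwheel '{"deltas": [[1,0,0.01,0.6,0],[1,0,0,0.7,0],[1,0,0,0.35,0],[1,0,0,0.12,0],[1,0,0,0,0],[-1,0,0,0,0],[-1,0,0,0,0],[-1,0,0,0,0],[-1,0,0,0,0],[-1,0,0,0,0],[-1,0,0,0,0],[-1,0,0,0,0]]}' 60; python3 plan.py .6237 -.2515 .17 90
```

```text
clock: 11.98
tcp_pos: [0.4594, -0.0556, 0.077]
orientation: [0.001, -0.0, 1.0, -0.0]
wrist_force: [-2.5, 0.4, 7.9]
finger_gap: 0.0444
grip_force: 59.9
t 11.97 tcp [ 0.4594 -0.0556  0.077 ] yaw 90.0 tilt 0.10 gap 0.0444 grip 59.9 F [-2.5  0.4  7.9] j6 -0.30
  roll 0.00 units j6-> -0.56 ; after roll shift units x -4.108 y -4.898 z -2.324
  roll -18.00 units j6-> -3.70 ; after roll shift units x 4.108 y 4.898 z -2.324
  roll -18.00 units j6-> -3.70 ; after roll shift units x 4.108 y 4.898 z -2.324
```

```bash
python3 -m handwheel '{"deltas": [[-1,0,0,-0.4,0],[-1,0,0,-0.7,0],[-1,0,0,-0.7,0],[-1,0,0,-0.5,0],[-1,-0.3,-0.358,0,0],[-1,-0.55,-0.656,0,0],[-1,-0.6,-0.716,0,0],[-1,-0.6,-0.716,0,0],[-1,-0.6,-0.716,0,0],[-1,-0.6,-0.716,0,0],[-1,-0.5,-0.596,0,0],[-1,-0.3,-0.356,0,0],[-1,-0.058,-0.07,0,0],[-1,0,0,0,0],[-1,0,0,0,0]]}'; python3 - <<'E'
from h import *
c=cam("wrist"); save(c,"w4")
P=cloud(c); ok=c["depth"]>0
for x0 in(.58,.62):
        k=ok&(P[...,2]>.0)&(P[...,2]<.008)&(abs(P[...,0]-x0)<.015)&(abs(P[...,1]+.25)<.071); y=np.sort(P[k][:,1])
        if len(y)>5: print("floor",x0,[(a.min().round(4),a.max().round(4),len(a)) for a in np.split(y,np.where(np.diff(y)>.01)[0]+1)])
k=ok&(abs(P[...,1]+.25)<.05)&(P[...,2]>.028)&(P[...,2]<.04)&(P[...,0]<.6);print("front wall x",np.percentile(P[k][:,0],[5,50,95]).round(4))
E
python3 plan.py .6237 -.2515 .080 90
```

```text
clock: 13.85
tcp_pos: [0.6228, -0.2507, 0.1675]
orientation: [-0.0, -0.001, 1.0, 0.0]
wrist_force: [-0.5, -0.3, -1.0]
finger_gap: 0.0442
grip_force: 61.4
floor 0.58 [(np.float64(-0.3198), np.float64(-0.1848), 6483)]
floor 0.62 [(np.float64(-0.3193), np.float64(-0.1843), 5536)]
front wall x [0.5562 0.558  0.5595]
t 13.90 tcp [ 0.6229 -0.2506  0.1678] yaw 90.1 tilt 0.04 gap 0.0443 grip 61.4 F [ 0.3 -0.2 -1.4] j6 -0.50
  roll 0.01 units j6-> -0.50 ; after roll shift units x -0.021 y -0.022 z 2.195
  roll -17.99 units j6-> -3.64 ; after roll shift units x 0.021 y 0.022 z 2.195
  roll -17.99 units j6-> -3.64 ; after roll shift units x 0.021 y 0.022 z 2.195
```

View pics/w4.png

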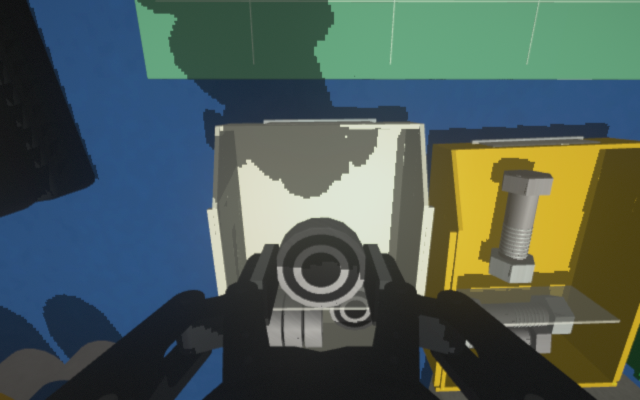

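The view shows the bearing at (320,262), held level over the white compartment, and the good bolt lying in the yellow compartment at (515,225). Lowering slowly now.

```bash
python3 -m handwheel '{"deltas": [[-1,0,0,0.4,0],[-1,0,0,0.6,0],[-1,0,0,0.6,0],[-1,0,0,0.35,0],[-1,0,0,0.15,0],[-1,0,0,0.06,0],[-1,0,0,0,0],[-1,0,0,0,0]]}'; python3 plan.py .6237 -.2515 .077 90
```

```text
clock: 14.9
tcp_pos: [0.6238, -0.2516, 0.0823]
orientation: [0.001, -0.0, 1.0, -0.0]
wrist_force: [-0.2, 0.4, -1.6]
finger_gap: 0.0442
grip_force: 61.4
t 14.90 tcp [ 0.6238 -0.2516  0.0823] yaw 90.0 tilt 0.09 gap 0.0442 grip 61.4 F [-0.2  0.4 -1.6] j6 -0.50
  roll 0.00 units j6-> -0.50 ; after roll shift units x 0.002 y 0.002 z 0.134
  roll -18.00 units j6-> -3.64 ; after roll shift units x -0.002 y -0.002 z 0.134
  roll -18.00 units j6-> -3.64 ; after roll shift units x -0.002 y -0.002 z 0.134
```

```bash
python3 -m handwheel '{"deltas": [[-1,0,0,0.03,0],[-1,0,0,0.03,0],[-1,0,0,0.03,0],[-1,0,0,0.02,0],[-1,0,0,0,0],[-1,0,0,0,0]]}'; python3 plan.py .6237 -.2515 .077 90 | head -1
```

```text
clock: 15.65
tcp_pos: [0.6233, -0.2513, 0.0777]
orientation: [0.0, -0.0, 1.0, -0.0]
wrist_force: [-3.2, 2.1, 4.8]
finger_gap: 0.0444
grip_force: 62.1
t 15.65 tcp [ 0.6233 -0.2513  0.0777] yaw 90.0 tilt 0.02 gap 0.0444 grip 62.1 F [-3.2  2.1  4.8] j6 -0.50
```

Contact is felt (+4.8 N), so I can release.

```bash
python3 -m handwheel '{"deltas": [[0.2,0,0,0,0],[0.4,0,0,0,0],[0.4,0,0,0,0],[0.4,0,0,-0.15,0],[0.4,0,0,-0.4,0],[0.4,0,0,-0.8,0],[0.4,0,0,-0.8,0],[0.4,0,0,-0.5,0],[0.4,0,0,-0.2,0],[0.4,0,0,0,0]]}'; python3 - <<'E'
from near import *
c=cam("wrist"); near(c,.6237,-.2515,r=.06,zmin=.01,zmax=.03)
E
python3 plan.py .4645 .1885 .2 90
```

```text
clock: 16.9
tcp_pos: [0.6236, -0.2515, 0.192]
orientation: [0.001, -0.0, 1.0, -0.0]
wrist_force: [0.1, -0.5, -1.3]
finger_gap: 0.0598
grip_force: 0.0
2155 rect [ 623.9 -252. ] [45.9 46.2] 89.6 mean [ 622.8 -252.2   16.7] pca 2.4 z98 [0.0168 0.0183]
t 16.95 tcp [ 0.6232 -0.2513  0.1909] yaw 90.0 tilt 0.01 gap 0.0598 grip 0.0 F [-0.4  0.4 -0.3] j6 -0.50
  roll 0.00 units j6-> 0.27 ; after roll shift units x 3.967 y 10.994 z -0.227
  roll -18.00 units j6-> -2.88 ; after roll shift units x -3.967 y -10.994 z -0.227
  roll -18.00 units j6-> -2.88 ; after roll shift units x -3.967 y -10.994 z -0.227
```

```bash
python3 -m handwheel '{"deltas": [[1,0.12,0.333,-0.2,0],[1,0.25,0.693,0,0],[1,0.34,0.942,0,0],[1,0.34,0.942,0,0],[1,0.34,0.942,0,0],[1,0.34,0.942,0,0],[1,0.34,0.942,0,0],[1,0.34,0.942,0,0],[1,0.34,0.942,0,0],[1,0.34,0.942,0,0],[1,0.34,0.942,0,0],[1,0.3,0.831,0,0],[1,0.2,0.554,0,0],[1,0.077,0.213,0,0],[1,0,0,0,0],[1,0,0,0,0]]}'; python3 - <<'E'
from near import *
c=cam("wrist"); cv2.imwrite("pics/w5.png",cv2.resize(c["frame"][40:320,180:460,::-1],(560,560),interpolation=2)); np.save("w5.npy",c,allow_pickle=True)
Q=near(c,.4645,.1885,zmin=.01,zmax=.06); Q=near(c,.4645,.1885,zmin=.044,zmax=.06); Q=near(c,.4645,.1885,zmin=.026,zmax=.038)
E
python3 plan.py .4645 .1885 .1 90
```

```text
clock: 18.95
tcp_pos: [0.4629, 0.192, 0.199]
orientation: [0.0, 0.0, 1.0, -0.0]
wrist_force: [0.2, -0.1, 0.7]
finger_gap: 0.085
grip_force: 0.0
1886 rect [462.  191.3] [38.  37.8] 70.1 mean [460.1 190.4  42.9] pca 101.6 z98 [0.0477 0.0496]
1295 rect [464.4 190.3] [32.6 33.2] 8.0 mean [463.6 190.3  48.1] pca 163.2 z98 [0.0483 0.0497]
442 rect [458.2 189.7] [26.2 42.6] 5.1 mean [453.4 190.3  32.1] pca 92.3 z98 [0.0321 0.0376]
t 19.00 tcp [0.463  0.1919 0.1991] yaw 90.0 tilt 0.01 gap 0.0854 grip 0.0 F [ 0.6  0.3 -1.1] j6 0.23
  roll -0.00 units j6-> 0.23 ; after roll shift units x -0.038 y -0.085 z 2.476
  roll 18.00 units j6-> 3.37 ; after roll shift units x 0.038 y 0.085 z 2.476
  roll 18.00 units j6-> 3.37 ; after roll shift units x 0.038 y 0.085 z 2.476
```

View pics/w5.png

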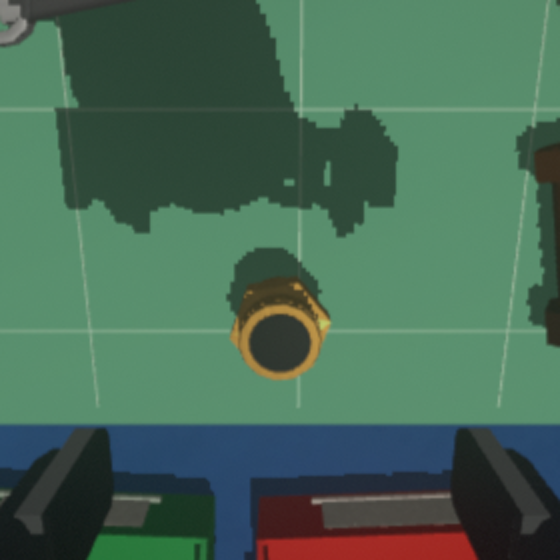

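The nipple's ring is centred at crop pixel (281,341). The hexagon corners at (232,335) and (328,323) put the flats near yaw 67°.

```bash
python3 - <<'E'
from h import *
c=np.load("w5.npy",allow_pickle=True).item()
a=plane(c,296,207.5,.027);b=plane(c,344,201.5,.027);print(a,b,np.linalg.norm(a-b),(a+b)/2,np.degrees(np.arctan2(b[1]-a[1],b[0]-a[0])))
E
python3 plan.py .4645 .1902 .081 67
```

```text
[0.46890369 0.16983031 0.027     ] [0.46338574 0.21149398 0.027     ] 0.04202747824525219 [0.46614471 0.19066214 0.027     ] 97.5443668610072
t 19.00 tcp [0.463  0.1919 0.1991] yaw 90.0 tilt 0.01 gap 0.0854 grip 0.0 F [ 0.6  0.3 -1.1] j6 0.23
  roll 2.30 units j6-> 0.63 ; after roll shift units x -0.051 y -0.024 z 2.951
  roll -15.70 units j6-> -2.51 ; after roll shift units x 0.051 y 0.024 z 2.951
  roll -15.70 units j6-> -2.51 ; after roll shift units x 0.051 y 0.024 z 2.951
```

```bash
python3 -m handwheel '{"deltas": [[1,0,0,0,1],[1,0,0,0.4,1],[1,0,0,0.7,0.28],[1,-0.055,-0.02,0.8,0],[1,0,0,0.6,0],[1,0,0,0.35,0],[1,0,0,0.1,0],[1,0,0,0,0],[-1,0,0,0,0],[-1,0,0,0,0],[-1,0,0,0,0],[-1,0,0,0,0],[-1,0,0,0,0],[-1,0,0,0,0],[-1,0,0,0,0]]}' 60; python3 plan.py .6322 .0785 .19 67
```

```text
clock: 20.88
tcp_pos: [0.4649, 0.1912, 0.082]
orientation: [0.001, 0.197, 0.98, 0.0]
wrist_force: [-0.7, 0.2, 5.4]
finger_gap: 0.0366
grip_force: 60.1
t 20.88 tcp [0.4649 0.1912 0.082 ] yaw 67.3 tilt 0.08 gap 0.0366 grip 60.1 F [-0.7  0.2  5.4] j6 0.63
  roll 0.03 units j6-> 0.37 ; after roll shift units x -4.952 y -0.958 z -2.700
  roll -17.97 units j6-> -2.78 ; after roll shift units x 4.952 y 0.958 z -2.700
  roll -17.97 units j6-> -2.78 ; after roll shift units x 4.952 y 0.958 z -2.700
```

```bash
python3 -m handwheel '{"deltas": [[-1,0,0,-0.4,0],[-1,0,0,-0.8,0],[-1,0,0,-0.8,0],[-1,0,0,-0.6,0],[-1,-0.3,-0.058,-0.1,0],[-1,-0.7,-0.135,0,0],[-1,-0.85,-0.165,0,0],[-1,-0.9,-0.175,0,0],[-1,-0.9,-0.175,0,0],[-1,-0.7,-0.135,0,0],[-1,-0.45,-0.087,0,0],[-1,-0.15,-0.028,0,0],[-1,0,0,0,0],[-1,0,0,0,0]]}'; python3 - <<'E'
from h import *
c=cam("wrist"); save(c,"w6")
P=cloud(c); ok=c["depth"]>0
for x0 in(.58,.62):
        k=ok&(P[...,2]>.0)&(P[...,2]<.008)&(abs(P[...,0]-x0)<.015)&(abs(P[...,1]-.08)<.071); y=np.sort(P[k][:,1])
        if len(y)>5: print("floor",x0,[(a.min().round(4),a.max().round(4),len(a)) for a in np.split(y,np.where(np.diff(y)>.01)[0]+1)])
k=ok&(abs(P[...,1]-.08)<.05)&(P[...,2]>.028)&(P[...,2]<.04)&(P[...,0]<.6);print("front wall x",np.percentile(P[k][:,0],[5,50,95]).round(4))
E
python3 plan.py .6322 .0785 .0825 67
```

```text
clock: 22.62
tcp_pos: [0.6314, 0.0795, 0.1887]
orientation: [-0.001, 0.197, 0.98, -0.0]
wrist_force: [-0.2, 0.5, -1.2]
finger_gap: 0.0368
grip_force: 60.6
floor 0.58 [(np.float64(0.0167), np.float64(0.151), 4730)]
floor 0.62 [(np.float64(0.0152), np.float64(0.1509), 4937)]
front wall x [0.5638 0.5663 0.5688]
t 22.68 tcp [0.6315 0.0796 0.189 ] yaw 67.3 tilt 0.04 gap 0.0371 grip 60.6 F [ 0.  -1.2 -1.5] j6 0.40
  roll 0.03 units j6-> 0.40 ; after roll shift units x -0.028 y -0.018 z 2.662
  roll -17.97 units j6-> -2.74 ; after roll shift units x 0.028 y 0.018 z 2.662
  roll -17.97 units j6-> -2.74 ; after roll shift units x 0.028 y 0.018 z 2.662
```

View pics/w6.png

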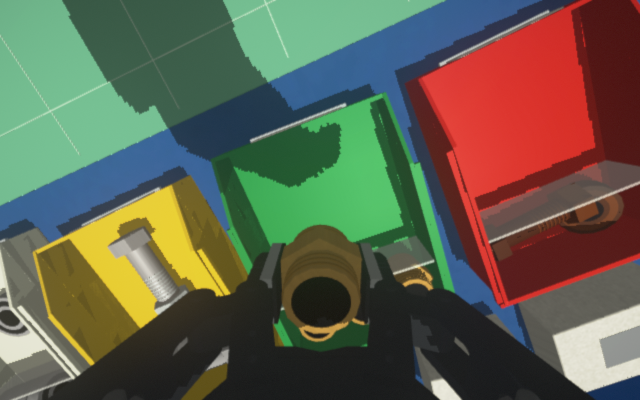

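The nipple is held upright at (320,290) over the green compartment, and I'll nudge it 3 mm toward +y before lowering.

```bash
python3 -m handwheel '{"deltas": [[-1,0,0.06,0.4,0],[-1,0,0,0.8,0],[-1,0,0,0.7,0],[-1,0,0,0.4,0],[-1,0,0,0.2,0],[-1,0,0,0.1,0],[-1,0,0,0.04,0],[-1,0,0,0.02,0],[-1,0,0,0,0],[-1,0,0,0,0]]}'; python3 plan.py .6322 .0825 .0825 67|head -1
```

```text
clock: 23.92
tcp_pos: [0.6333, 0.0813, 0.083]
orientation: [0.0, 0.197, 0.98, 0.0]
wrist_force: [0.2, -0.6, -0.7]
finger_gap: 0.037
grip_force: 60.6
t 23.93 tcp [0.6333 0.0813 0.083 ] yaw 67.2 tilt 0.03 gap 0.0370 grip 60.6 F [ 0.2 -0.6 -0.7] j6 0.40
```

```bash
python3 -m handwheel '{"deltas": [[-1,0,0,0.015,0],[-1,0,0,0,0],[0.1,0,0,0,0],[0.4,0,0,0,0],[0.4,0,0,0,0],[0.4,0,0,-0.15,0],[0.4,0,0,-0.5,0],[0.4,0,0,-0.8,0],[0.4,0,0,-0.8,0],[0.4,0,0,-0.6,0],[0.4,0,0,-0.2,0],[0.4,0,0,0,0]]}'; python3 - <<'E'
from near import *
c=cam("wrist"); near(c,.632,.081,r=.055,zmin=.044,zmax=.06); near(c,.632,.081,r=.055,zmin=.012,zmax=.06)
E
python3 plan.py .430 .319 .17 101.5
```

```text
clock: 25.42
tcp_pos: [0.6333, 0.0813, 0.2044]
orientation: [0.0, 0.197, 0.98, 0.0]
wrist_force: [-0.5, 0.4, -0.9]
finger_gap: 0.0596
grip_force: 0.0
1277 rect [633.   80.8] [33.3 32.6] 42.4 mean [632.2  81.   48.6] pca 144.4 z98 [0.0488 0.0502]
1837 rect [630.8  81.3] [37.8 38. ] 68.5 mean [629.2  82.2  43.5] pca 67.9 z98 [0.0483 0.0502]
t 25.48 tcp [0.6328 0.0813 0.2034] yaw 67.2 tilt 0.04 gap 0.0600 grip 0.0 F [-0.1  0.1 -0.3] j6 0.40
  roll -3.43 units j6-> 0.31 ; after roll shift units x 3.784 y 6.834 z 0.836
  roll 14.57 units j6-> 3.45 ; after roll shift units x -3.784 y -6.834 z 0.836
  roll 14.57 units j6-> 3.45 ; after roll shift units x -3.784 y -6.834 z 0.836
```

```bash
python3 -m handwheel '{"deltas": [[0.4,0,0,0,-1],[0.4,0,0,0,-1],[1,0,0,0,-1],[1,0.2,0.361,0,-0.43],[1,0.4,0.722,0,0],[1,0.5,0.903,0,0],[1,0.5,0.903,0,0],[1,0.5,0.903,0,0],[1,0.5,0.903,0,0],[1,0.5,0.903,0,0],[1,0.4,0.722,0.2,0],[1,0.25,0.452,0.4,0],[1,0.034,0.063,0.24,0],[1,0,0,0,0],[1,0,0,0,0]]}'; python3 - <<'E'
from near import *
c=cam("wrist"); save(c,"w7"); near(c,.430,.319)
E
python3 plan.py .430 .319 .08 101.5
```

```text
clock: 27.35
tcp_pos: [0.4318, 0.3191, 0.1706]
orientation: [0.0, -0.1, 0.995, -0.0]
wrist_force: [-1.0, -0.7, 0.5]
finger_gap: 0.0857
grip_force: 0.0
3594 rect [431.  320.1] [87.2 34.6] 11.1 mean [428.6 319.6  26.1] pca 11.3 z98 [0.0262 0.0329]
t 27.40 tcp [0.432  0.3192 0.1708] yaw 101.5 tilt 0.04 gap 0.0855 grip 0.0 F [-0.3  0.3 -0.1] j6 0.29
  roll -0.00 units j6-> 0.29 ; after roll shift units x 0.050 y 0.005 z 2.271
  roll 18.00 units j6-> 3.43 ; after roll shift units x -0.050 y -0.005 z 2.271
  roll 18.00 units j6-> 3.43 ; after roll shift units x -0.050 y -0.005 z 2.271
```

```bash
python3 -m handwheel '{"deltas": [[1,0.04,0.01,0.5,0],[1,0,0,0.8,0],[1,0,0,0.6,0],[1,0,0,0.28,0],[1,0,0,0.09,0],[1,0,0,0,0],[-1,0,0,0,0],[-1,0,0,0,0],[-1,0,0,0,0],[-1,0,0,0,0],[-1,0,0,0,0],[-1,0,0,0,0],[-1,0,0,0,0],[-1,0,0,0,0]]}' 60; python3 plan.py .632 .276 .165 91
```

```text
clock: 29.15
tcp_pos: [0.4295, 0.32, 0.0802]
orientation: [0.0, -0.101, 0.995, 0.0]
wrist_force: [-1.3, 0.1, 5.8]
finger_gap: 0.0176
grip_force: 58.7
t 29.15 tcp [0.4295 0.32   0.0802] yaw 101.6 tilt 0.05 gap 0.0176 grip 58.7 F [-1.3  0.1  5.8] j6 0.29
  roll 1.06 units j6-> 0.24 ; after roll shift units x -5.041 y -1.189 z -2.120
  roll -16.94 units j6-> -2.90 ; after roll shift units x 5.041 y 1.189 z -2.120
  roll -16.94 units j6-> -2.90 ; after roll shift units x 5.041 y 1.189 z -2.120
```

```bash
python3 -m handwheel '{"deltas": [[-1,0,0,-0.4,0],[-1,0,0,-0.7,0],[-1,0,0,-0.7,0.5],[-1,0,0,-0.4,0.56],[-1,-0.3,-0.07,0,0],[-1,-0.7,-0.165,0,0],[-1,-0.85,-0.2,0,0],[-1,-0.9,-0.212,0,0],[-1,-0.9,-0.212,0,0],[-1,-0.75,-0.177,0,0],[-1,-0.45,-0.106,0,0],[-1,-0.19,-0.047,0,0],[-1,0,0,0,0],[-1,0,0,0,0]]}'; python3 - <<'E'
from h import *
c=cam("wrist"); save(c,"w8")
P=cloud(c); ok=c["depth"]>0
for x0 in(.58,.62,.66):
        k=ok&(P[...,2]>.0)&(P[...,2]<.008)&(abs(P[...,0]-x0)<.015)&(abs(P[...,1]-.248)<.071); y=np.sort(P[k][:,1])
        if len(y)>5: print("floor",x0,[(a.min().round(4),a.max().round(4),len(a)) for a in np.split(y,np.where(np.diff(y)>.01)[0]+1)])
k=ok&(abs(P[...,1]-.25)<.05)&(P[...,2]>.028)&(P[...,2]<.04)&(P[...,0]<.6);print("front wall x",np.percentile(P[k][:,0],[5,50,95]).round(4))
E
python3 plan.py .632 .276 .082 91
```

```text
clock: 30.9
tcp_pos: [0.6309, 0.2756, 0.1673]
orientation: [-0.001, -0.009, 1.0, -0.0]
wrist_force: [0.0, 0.2, -3.7]
finger_gap: 0.0177
grip_force: 59.1
floor 0.58 [(np.float64(0.1772), np.float64(0.3173), 5327)]
floor 0.62 [(np.float64(0.1832), np.float64(0.319), 3881)]
floor 0.66 [(np.float64(0.1851), np.float64(0.2576), 2563), (np.float64(0.2928), np.float64(0.319), 810)]
front wall x [0.5645 0.5672 0.5699]
t 30.95 tcp [0.6309 0.2758 0.1675] yaw 91.0 tilt 0.05 gap 0.0179 grip 59.1 F [ 0.1 -0.7 -3. ] j6 0.28
  roll 0.00 units j6-> 0.28 ; after roll shift units x -0.028 y 0.005 z 2.138
  roll -18.00 units j6-> -2.86 ; after roll shift units x 0.028 y -0.005 z 2.138
  roll -18.00 units j6-> -2.86 ; after roll shift units x 0.028 y -0.005 z 2.138
```

View pics/w8.png

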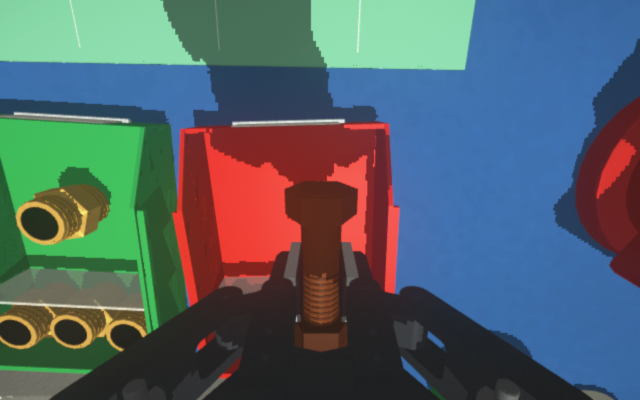

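The nipple stands in the green compartment at (65,212). The rusty bolt is over the +y half of the red compartment, head at (320,200), clear of the wall at column 372.

```bash
python3 -m handwheel '{"deltas": [[-1,0,0,0.5,0],[-1,0,0,0.7,0],[-1,0,0,0.6,0],[-1,0,0,0.25,0],[-1,0,0,0.08,0],[-1,0,0,0,0],[-1,0,0,0,0],[-0.25,0,0,0,0],[-0.25,0,0,0,0],[-0.25,0,0,0,0],[-0.25,0,0,-0.4,0],[-0.25,0,0,-0.8,0],[-0.25,0,0,-0.9,0],[-0.25,0,0,-0.6,0],[-0.25,0,0,0,0]]}'; python3 - <<'E'
from near import *
c=cam("wrist"); near(c,.632,.276,r=.062,zmin=.012,zmax=.045)
E
python3 plan.py .438 -.1913 .2 10
```

```text
clock: 32.83
tcp_pos: [0.6331, 0.2763, 0.1939]
orientation: [0.003, -0.008, 1.0, 0.001]
wrist_force: [0.2, 0.3, 0.3]
finger_gap: 0.0318
grip_force: 0.0
2989 rect [634.1 274.8] [87.  34.6] 0.8 mean [632.1 274.9  26.8] pca 1.0 z98 [0.0268 0.0334]
t 32.88 tcp [0.6323 0.2759 0.1918] yaw 91.0 tilt 0.15 gap 0.0320 grip 0.0 F [-1.2 -0.1 -1.1] j6 0.28
  roll 8.10 units j6-> 0.87 ; after roll shift units x -10.660 y -6.811 z -0.205
  roll -9.90 units j6-> -2.27 ; after roll shift units x 10.660 y 6.811 z -0.205
  roll -9.90 units j6-> -2.27 ; after roll shift units x 10.660 y 6.811 z -0.205
```

```bash
python3 -m handwheel '{"deltas": [[-0.25,0,0,-0.2,1],[-0.25,0,0,0,1],[-0.25,0,0,0,1],[0,0,0,0,1],[1,0,0,0,1],[1,0,0,0,1],[1,0,0,0,1],[1,0,0,0,1],[1,0,0,0,1],[1,-0.4,-0.175,0,0],[1,-0.8,-0.35,0,0],[1,-1,-0.437,0,0],[1,-1,-0.437,0,0],[1,-1,-0.437,0,0],[1,-1,-0.437,0,0],[1,-1,-0.437,0,0],[1,-1,-0.437,0,0],[1,-1,-0.437,0,0],[1,-1,-0.437,0,0],[1,-1,-0.437,0,0]]}'; python3 plan.py .438 -.1913 .15 1 | head -2
```

```text
clock: 35.38
tcp_pos: [0.4587, -0.1361, 0.1971]
orientation: [-0.001, 0.701, 0.713, -0.0]
wrist_force: [-0.1, -0.2, -0.7]
finger_gap: 0.0849
grip_force: 0.0
t 35.38 tcp [ 0.4587 -0.1361  0.1971] yaw 1.0 tilt 0.14 gap 0.0849 grip 0.0 F [-0.1 -0.2 -0.7] j6 1.10
  roll -0.00 units j6-> 0.97 ; after roll shift units x -1.372 y -0.542 z 1.177
```

```bash
python3 -m handwheel '{"deltas": [[1,-0.8,-0.35,0.1,0],[1,-0.45,-0.2,0.4,0],[1,-0.1,-0.045,0.5,0],[1,0,0,0.2,0],[1,0,0,0,0],[1,0,0,0,0]]}'; python3 - <<'E'
from near import *
c=cam("wrist"); save(c,"w9"); near(c,.438,-.1913)
E
python3 plan.py .438 -.1913 .077 1
```

```text
clock: 36.12
tcp_pos: [0.4376, -0.1895, 0.1508]
orientation: [0.0, 0.701, 0.713, 0.0]
wrist_force: [1.1, 0.5, 0.7]
finger_gap: 0.0853
grip_force: 0.0
2980 rect [ 439.4 -190.7] [46.8 45.8] 89.8 mean [ 439.2 -188.9   16.2] pca 92.7 z98 [0.0164 0.0177]
t 36.17 tcp [ 0.4378 -0.1896  0.151 ] yaw 1.0 tilt 0.05 gap 0.0855 grip 0.0 F [ 1.1 -0.1  0.4] j6 0.98
  roll -0.00 units j6-> 0.97 ; after roll shift units x -0.043 y 0.005 z 1.850
  roll 18.00 units j6-> 4.11 ; after roll shift units x 0.043 y -0.005 z 1.850
  roll 18.00 units j6-> 4.11 ; after roll shift units x 0.043 y -0.005 z 1.850
```

Next: the bearing placed at the −y half of the red bin, at about (.633, .216).

```bash
python3 -m handwheel '{"deltas": [[1,-0.04,0.02,0.5,0],[1,0,0,0.7,0],[1,0,0,0.45,0],[1,0,0,0.2,0],[1,0,0,0,0],[-1,0,0,0,0],[-1,0,0,0,0],[-1,0,0,0,0],[-1,0,0,0,0],[-1,0,0,0,0],[-1,0,0,0,0],[-1,0,0,0,0]]}' 60; python3 plan.py .633 .217 .19 1
```

```text
clock: 37.67
tcp_pos: [0.4387, -0.1917, 0.0777]
orientation: [0.001, 0.701, 0.713, 0.0]
wrist_force: [-0.4, 1.1, 7.2]
finger_gap: 0.0439
grip_force: 59.9
t 37.67 tcp [ 0.4387 -0.1917  0.0777] yaw 0.9 tilt 0.11 gap 0.0439 grip 59.9 F [-0.4  1.1  7.2] j6 0.97
  roll -0.01 units j6-> 1.72 ; after roll shift units x 10.130 y 5.036 z -2.807
  roll 17.99 units j6-> 4.86 ; after roll shift units x -10.130 y -5.036 z -2.807
  roll 17.99 units j6-> 4.86 ; after roll shift units x -10.130 y -5.036 z -2.807
```

```bash
python3 -m handwheel '{"deltas": [[-1,0,0,-0.4,0],[-1,0,0,-0.8,0],[-1,0,0,-0.8,0],[-1,0,0,-0.6,0],[-1,0.3,0.149,-0.2,0],[-1,0.7,0.348,0,0],[-1,0.9,0.447,0,0],[-1,0.95,0.472,0,0],[-1,0.95,0.472,0,0],[-1,0.95,0.472,0,0],[-1,0.95,0.472,0,0],[-1,0.95,0.472,0,0],[-1,0.95,0.472,0,0],[-1,0.9,0.447,0,0],[-1,0.8,0.398,0,0],[-1,0.5,0.249,0,0],[-1,0.28,0.14,0,0],[-1,0,0,0,0],[-1,0,0,0,0]]}'; python3 - <<'E'
from h import *
c=cam("wrist"); save(c,"w10")
E
python3 plan.py .633 .217 .0785 1
```

```text
clock: 40.05
tcp_pos: [0.6313, 0.2145, 0.1882]
orientation: [-0.0, 0.701, 0.713, -0.0]
wrist_force: [-0.0, -0.6, -0.8]
finger_gap: 0.0444
grip_force: 61.3
t 40.10 tcp [0.6314 0.2143 0.1884] yaw 0.9 tilt 0.04 gap 0.0443 grip 61.3 F [ 0.6 -0.3 -1.1] j6 1.76
  roll -0.01 units j6-> 1.76 ; after roll shift units x 0.067 y 0.040 z 2.747
  roll 17.99 units j6-> 4.90 ; after roll shift units x -0.067 y -0.040 z 2.747
  roll 17.99 units j6-> 4.90 ; after roll shift units x -0.067 y -0.040 z 2.747
```

View pics/w10.png

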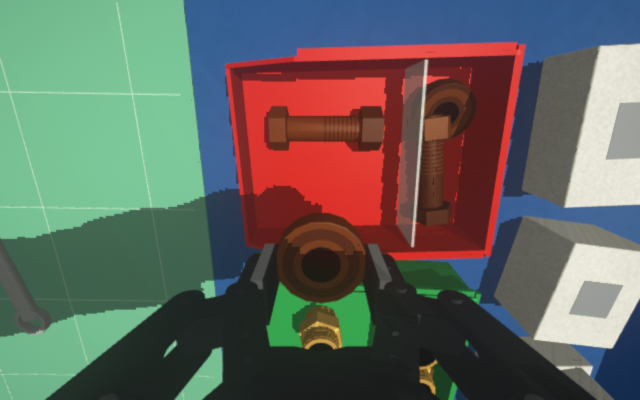

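The rusty bolt lies in the red compartment at (325,128), and the rusty bearing is held at (321,258). Lowering.

```bash
python3 -m handwheel '{"deltas": [[-1,0.06,0.04,0.4,0],[-1,0,0,0.8,0],[-1,0,0,0.7,0],[-1,0,0,0.45,0],[-1,0,0,0.2,0],[-1,0,0,0.1,0],[-1,0,0,0.05,0],[-1,0,0,0.03,0],[-1,0,0,0,0],[-1,0,0,0,0]]}'; python3 plan.py .633 .217 .0785 1 | head -1
```

```text
clock: 41.35
tcp_pos: [0.6336, 0.2176, 0.0797]
orientation: [0.0, 0.701, 0.713, 0.0]
wrist_force: [-0.0, 0.3, -0.4]
finger_gap: 0.0443
grip_force: 61.3
t 41.35 tcp [0.6336 0.2176 0.0797] yaw 0.9 tilt 0.04 gap 0.0443 grip 61.3 F [-0.   0.3 -0.4] j6 1.77
```

```bash
python3 -m handwheel '{"deltas": [[-1,0,0,0.025,0],[-1,0,0,0.02,0],[-1,0,0,0,0],[0.2,0,0,0,0],[0.4,0,0,0,0],[0.4,0,0,0,0],[0.4,0,0,-0.15,0],[0.4,0,0,-0.5,0],[0.4,0,0,-0.8,0],[0.4,0,0,-0.8,0],[0.4,0,0,-0.8,0],[0.4,0,-0.4,-0.4,0],[0.4,0.4,-0.8,0,0],[0.4,0.8,-1,0,0],[0.4,0.8,-1,0,0],[0.4,0.8,-0.8,0,0],[0.4,0.4,-0.3,0,0],[0.4,0,0,0,0],[0.4,0,0,0,0]]}'; python3 - <<'E'
from near import *
s=status.get_state(); print(s["clock"],s["tcp_pos"].round(3),s["qvel"].round(3))
c=cam("top"); cv2.imwrite("pics/topf.png",cv2.resize(c["frame"][95:295,140:480,::-1],(800,470),interpolation=2))
for a in((.633,.217,.03,.01,.03),(.633,.276,.05,.012,.045),(.633,.081,.05,.012,.06),(.636,-.092,.055,.012,.045),(.624,-.252,.05,.01,.03),(.434,-.327,.05,.01,.11)): near(c,*a)
T=np.load("top0.npy",allow_pickle=True).item(); near(T,.434,-.327,.05,.01,.11)
E
```

```text
clock: 43.72
tcp_pos: [0.4603, 0.3423, 0.2156]
orientation: [0.0, 0.702, 0.713, 0.0]
wrist_force: [-1.0, 0.3, -0.0]
finger_gap: 0.06
grip_force: 0.0
43.725 [0.46  0.342 0.216] [-0.014  0.004 -0.     0.002  0.002  0.002]
355 rect [632.3 216. ] [44.7 45.8] 89.1 mean [631.7 216.   16.8] pca 42.0 z98 [0.0168 0.0212]
480 rect [632.8 273.3] [87.7 34.8] 1.7 mean [632.4 271.1  26.4] pca 0.9 z98 [0.0266 0.035 ]
290 rect [631.   78.4] [41.6 37.7] 40.1 mean [627.8  77.7  42.8] pca 113.7 z98 [0.0471 0.0522]
462 rect [634.9 -94.6] [88.5 33.5] 2.6 mean [633.8 -93.7  27. ] pca 2.2 z98 [0.0272 0.0358]
355 rect [ 621.6 -253. ] [46.2 45.4] 10.3 mean [ 621.1 -253.1   17.1] pca 135.8 z98 [0.0172 0.0212]
373 rect [ 432.1 -322.2] [38.1 34.2] 14.1 mean [ 431.1 -317.    59.1] pca 14.4 z98 [0.0617 0.0937]
370 rect [ 432.1 -322.1] [37.9 35. ] 18.5 mean [ 431.3 -317.    59.2] pca 16.2 z98 [0.0618 0.0928]
```

View pics/topf.png

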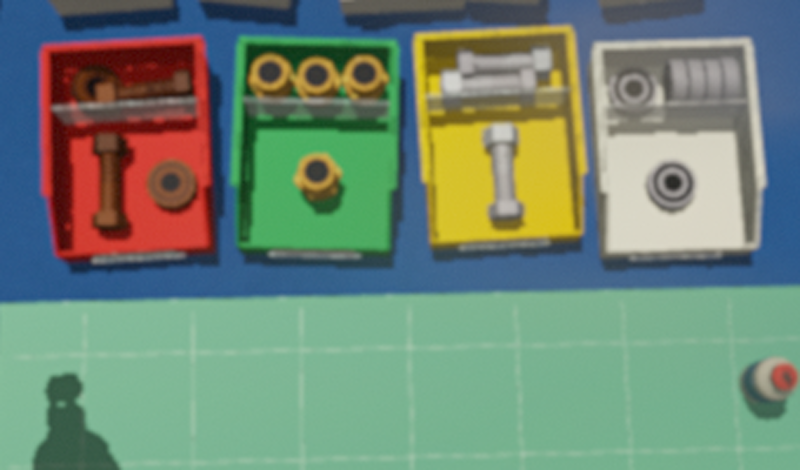

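All five parts lie in the correct front compartments: red (110,180) and (171,184), green (318,178), yellow (502,172), white (671,184). The bottle is unmoved at (772,380).

```bash
python3 -c "
from workcell import hand_in
print(hand_in())"
```

```text
the job is handed in; nothing more can be done
None
```

I handed the job in at about 44 s: the final top picture shows all five parts in the empty front compartments of their bins, the good bearing set down gently, and the oil bottle where it was; no verdict came back.

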